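# Raise the enclosure window to the red mark and lock it

## Robot

A 6-joint arm with a two-finger parallel gripper is mounted at the origin on the work surface. World frame = base frame: x ahead of the robot, y to its left, z up, the work surface at z = 0. Lengths are in m, angles in rad, forces in N, time in s.
With the tool pointing down it reaches from about 0.375 to 0.9 m from the base axis. Payload 3.1 kg.
Tool frame: the origin (TCP) lies on the centre line of the jaws, within the pads' length; the fingertips stand 25 mm ahead of it and the grasp point (between the pads) lies 6 mm ahead of it (manip.tips_ahead is the distance from the TCP to the fingertips, in m); z points along the fingers, y is the direction in which the jaws open and shut (so a half turn about z gives the same grasp; the last joint's range is limited). The gripper opens to 85 mm and grips with 20 to 120 N. Pads are 22 mm wide; open, the fingers measure 114 mm over their backs; the gripper's body (76 mm by 85 mm) begins 54 mm behind the grasp point. The pads swing forward as they close: fully open they stand 13 mm farther back than shut.
Start: joints at [-1.381, 0.527, 1.433, -0, 1.181, -0.178], TCP at [0.225, -0.583, 0.256] pointing down, gripper open.
Joint ranges: [-3.08, 3.08], [-0.75, 2.2], [0.22, 2.44], [-1.43, 4.57], [0, 2.65], [-2.85, 2.85]. Speed limits (rad/s): [2.79, 2.79, 3.14, 3.14, 3.14, 3.14].

## Interface

Orientations are given as a unit quaternion [x, y, z, w].
In Python, from station import manip gives the robot as it stands.
- The arm moves only by the tool play_rows, never from a script. Its argument "steps" is a list that holds one entry, the list of rows, each a list of 6 numbers: the shift along the tool's x, y, z in m, then the turn, a rotation vector about the tool's x, y, z in degrees. In form: [[[x, y, z, rx, ry, rz], ...]]. A call has 1 to 10 rows; each row shifts and turns the commanded pose from where the row before left it, along the tool's axes as they then stand; what a row does not reach is not made up. A row lasts 1/8 s, in which the tool goes at most 62.5 mm and 10.7 degrees, less where a joint would pass 70% of its speed; a pose out of reach is approached as far as the arm can. A call is refused whole if a number of a shift passes 0.0625 or a number of a turn 10.7, either way. A call with a gripper value outside its range is refused whole. "fingers" is the opening, from 0 (shut) to 1 (fully open), set as the call begins (left out, the last holds). The fingers move at their own pace and stop on an object; "squeeze" is the grip in N (left out, the last holds). Time passes only in rows, so rows that do not move let the fingers close. It gives the time, the measured TCP pose, the force and the opening at its end, in the units of the state.
- manip.sense(): the state, without advancing time (a new reading comes with each control period).
- manip.snapshot(name): name is "side" or "top"; returns a dict with "img" (480x640x3 uint8, red, green, blue), "K" (3x3 intrinsics, pixels), "world_from_camera" (4x4, takes a point from camera to world coordinates). Camera axes: x right, y down, z forward; pixel columns grow to the right and rows downward; lengths in m; the calibration is good to about 2 mm. A picture is of the moment at which its call begins. There is no depth.
- manip.sign_off(): hands the job in, once; it reports no verdict.
Trained networks look in a picture, given as the dict that the camera call returned (one of the last four; its "shot" number tells which), for a name from the list of things; names that differ only in an ending like _2 or _b are one class to them, and where a whole thing is asked for, a point or a joint stands for the part that bears it (a point fixed in the world has none). Each returns a list of dicts, best first, with "score" (0 to 1); they miss things now and then, are a little off and sometimes report something else, mostly with a low value. They report only what shows in the picture. A call takes as long as a camera call. They do not tell look-alikes from the thing itself.
- manip.regions_of(label, picture): "pixels" (480x640 bool, what is visible of it) and "rect" ([left, top, right, bottom] in pixels, round what is visible of it).
- manip.pinpoint(label, picture): "point" ([column, row] in pixels: a listed point, or the origin of a listed thing).
The state is a dict: "t": time; "q": joint angles; "qd": joint speeds; "tau": joint torques, N m; "tcp_pos": TCP position; "tool_rot": TCP orientation; "force": force on the tool from outside, world axes, zero at the start; "ft_torque": the same for the moment, N m; "finger_gap": opening from 0.0 (shut) to 1.0 (fully open).
Only numpy, scipy, OpenCV 4.12 (cv2) and the standard library are available. Lean on these libraries where they do the work, as an engineer would, in place of code of your own. Each camera call takes 0.05 s, during which the arm holds its last target.

## Task

Push the sliding window of the sample enclosure up from beneath its blue lip, with the fingers and without touching the clear glass, until the underside of the lip is level with the tip of the red arrow on the left rail. Leave the window standing there, then press the green lock button fully down and let it go. Grasp nothing, and leave the red arrow and everything else on the bench where it is.

Things in the scene. Friction and masses are not known exactly. Their poses are not given: they have to be found in the camera images.
- sash (a joint): the sliding window of the grey sample enclosure; metres travelled up its sloping rails, 0 = shut on the sill, 0.23 = top stop. Rails and window lean back 40 degrees from upright, so 100 mm of travel raises it 77 mm and carries it 64 mm away from the operator. Weight balanced by a spring: 1 to 5 N along the rails moves it and it stays where it is left.
- lip_under (a point): middle of the flat underside of the window's blue lip (296 mm long, standing 36 mm out from the window frame, outer edge 14 mm thick; above it a sloping blue fascia runs back to the glass). The point is midway along, 20 mm in from the outer edge; 104 mm above the bench with the window shut. Axes: z up along the rails (square to the underside), y left along the lip, -x out from the glass.
- marker (a joint): the red height marker clipped on the left rail; metres up the rails on the same scale as the window: when joint sash equals joint marker the underside of the lip is level with the arrow's tip. Stiff; not to be moved.
- mark_tip (a point): point of the red arrow on the left rail (arrow body 22 mm high, tip pointing inward, just clear of the lip's left end, 150 mm left of lip_under and as far out from the glass, so that the two points are at one height when the window is right); same axes as lip_under: z up along the rails.
- hood: grey enclosure fixed to the bench, 370 mm wide, 310 mm deep, about 420 mm tall, with clear walls and aluminium rails 340 mm apart; origin at the foot of the middle of the plinth's front face, x pointing into the enclosure, z up; some yaw. Below the lip its plinth's upright front face ends 90 mm above the bench and, with the window shut, stands 19 mm (level) behind lip_under.
- pane_mid (a point): middle of the front of the clear window pane, 286 mm wide and 140 mm along the rails, above the blue fascia; it slides with the window, same axes as lip_under. Not to be touched.
- lock (a joint): the green push button; metres pressed, 0 = released, 0.006 = fully down; a spring pushes back, 5 N when fully down.
- lock_top (a point): centre of the top of the green button (30 mm across, pressed straight down) on a fixed white console 85 x 85 x 35 mm that stands to the left or right of the enclosure.
- rack: white block of six capped vials fixed to the bench on the other side of the enclosure, 70 x 100 mm, 66 mm tall; origin under its centre. Not to be touched.
- reagent: amber glass jar with black cap and paper label, 60 mm across, 120 mm tall; loose bystander, origin on its underside. Leave alone.
- beaker: open glass beaker, 68 mm across, 90 mm tall; loose bystander, origin on its underside. Leave alone.
- jar: small white jar with red cap, 48 mm across, 55 mm tall; loose bystander, origin on its underside. Leave alone.
- dish: white ceramic bowl, 70 mm across, 30 mm tall; loose bystander, origin on its underside. Leave alone.
- pen: blue and black marker pen lying flat, 130 mm long, 17 mm thick; loose bystander, origin on its underside. Leave alone.
- tweezers: steel tweezers lying flat, 120 mm long, 8 mm thick; loose bystander, origin on its underside. Leave alone.
Things that resemble listed ones, but are neither listed nor needed, are in the scene too. What is shaped like the part that bears lock but purple or yellow is not meant.

How it is judged:
On the way, in this order (a step that is already met when the one before it is completed fails the run):
1. the fingers push the window up by its lip (contact force between the fingers and sash_c0 above 0.3 N and distance of lip_under from where it was at the start of the episode above 0.015 m), for 0.02 s.
2. the window stands with the lip's underside level with the red arrow (z of lip_under in the frame of mark_tip between -0.01 and 0.01 m and velocity of joint sash between -0.01 and 0.01 m/s), for 0.3 s.
3. the green button is pressed fully down (all of step 2 and value of joint lock above 0.0045 m), for 0.02 s.
At the end, for the whole second after the job is handed in: The lip's underside is within 10 mm (along the rails) of the red arrow's tip and the window is still; the green button has been pressed at least 4.5 mm of its 6 mm after that and is released; the arrow is within 5 mm and every bystander within 20 mm of where it started (all of step 2 and value of joint lock below 0.0015 m and distance of mark_tip from where it was at the start of the episode below 0.005 m and distance of each of reagent, beaker, jar, dish, pen, tweezers from where it was at the start of the episode below 0.02 m); the robot touches nothing.
It fails at once if the clear glass is touched (over 1 N) (contact force between any of the fingers, the arm and sash_c3 above 1 N).
It fails at once if the red arrow is moved more than 5 mm (distance of mark_tip from where it was at the start of the episode above 0.005 m).
It fails at once if the vial rack is bumped (over 3 N) (contact force between any of the fingers, the arm and rack above 3 N).
It fails at once if a bystander is lifted, carried or shifted more than 20 mm (distance of any of reagent, beaker, jar, dish, pen, tweezers from where it was at the start of the episode above 0.02 m).
It also fails if it takes over 54 s, if anything falls off the work surface, if the arm or the gripper's body presses on something with over 40 N, if the wrist force passes 120 N, or if a joint passes its speed limit or range.

## Working session

There is one attempt and no reset: what is moved stays moved. The work goes in short steps, Python scripts to look and compute and a tool call to move; the robot and the scene stay as the last step left them, time stands still between calls to the robot, and variables do not carry over. Pictures are saved under pics/ and viewed, and the job is handed in when it is done.

Besides the shell and the picture viewer there is one more tool, called after "Call:" by a JSON object that holds its "fn" and its "kwargs". play_rows: Moves the arm, as the interface text tells. Its arguments: {"type":"object","properties":{"steps":{"type":"array"},"fingers":{"type":"number"},"squeeze":{"type":"number"}},"required":["steps"]}

```bash
ls; mkdir -p pics; python3 - <<'E'
from station import manip
import cv2
print(manip.sense(), manip.tips_ahead)
for n in("side","top"):
    s=manip.snapshot(n); cv2.imwrite(f"pics/{n}0.png",s["img"][:,:,::-1]); print(n,s["K"],s["world_from_camera"])
    for l in ["lip_under","mark_tip","hood","pane_mid","lock_top","rack","reagent","beaker","jar","dish","pen","tweezers"]:
        r=manip.pinpoint(l,s); print(l,[(x["point"],round(x["score"],2)) for x in r[:3]])
E
```

```text
pics
{'t': 0.0, 'q': array([-1.38052747e+00,  5.28494572e-01,  1.43388244e+00, -4.81306347e-06,
        1.18139818e+00, -1.78485720e-01]), 'qd': array([-1.03391992e-04,  1.23193142e-03,  2.74989705e-06, -5.22572123e-04,
       -1.03814668e-03, -2.87140829e-04]), 'tau': array([ 1.26522700e-04, -4.42346013e+01, -1.78023058e+01, -1.05995666e-04,
        8.34646431e-03,  8.56398003e-06]), 'tcp_pos': array([ 0.225193  , -0.58232104,  0.25532242]), 'tool_rot': array([ 9.83049853e-01,  1.83335201e-01, -8.65460163e-06, -1.09124022e-03]), 'force': array([-0.56269563,  0.64550597,  0.312783  ]), 'ft_torque': array([ 0.02030592,  0.01659926, -0.01230128]), 'finger_gap': 0.9941873629956675} 0.025
side [[510.06194028   0.         323.59578706]
 [  0.         510.06194028 240.5807933 ]
 [  0.           0.           1.        ]] [[ 0.99631698 -0.07245872  0.0458499   0.41153429]
 [-0.08495075 -0.76142342  0.64266457 -0.76806416]
 [-0.01165546 -0.6441926  -0.7647745   1.03281792]
 [ 0.          0.          0.          1.        ]]
lip_under [([341.3, 238.8], 0.72), ([281.6, 241.2], 0.31)]
mark_tip [
[... 565 characters left out ...]
99915286e-01 -1.30156658e-02  1.11740013e-04 -4.05400591e-02]
 [ 6.09677596e-04 -5.54097104e-02 -9.98463516e-01  1.48969771e+00]
 [ 0.00000000e+00  0.00000000e+00  0.00000000e+00  1.00000000e+00]]
lip_under [([316.2, 222.8], 0.79)]
mark_tip [([240.1, 194.6], 0.49), ([316.0, 225.9], 0.21)]
hood [([316.9, 231.4], 0.81), ([201.6, 312.2], 0.54)]
pane_mid [([303.4, 166.0], 0.68)]
lock_top [([463.2, 252.7], 0.66), ([475.8, 181.6], 0.63), ([428.1, 185.6], 0.58)]
rack [([166.5, 258.5], 0.55)]
reagent [([152.2, 179.4], 0.96)]
beaker [([476.9, 181.4], 0.61)]
jar [([206.5, 311.1], 0.61), ([318.3, 224.9], 0.39)]
dish [([425.4, 313.8], 0.63)]
pen [([265.2, 283.6], 0.67)]
tweezers [([355.6, 286.0], 0.65)]
```

View pics/side0.png

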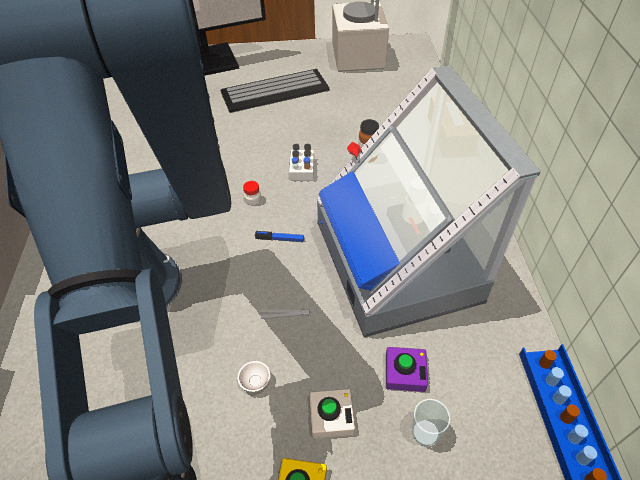

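View pics/top0.png

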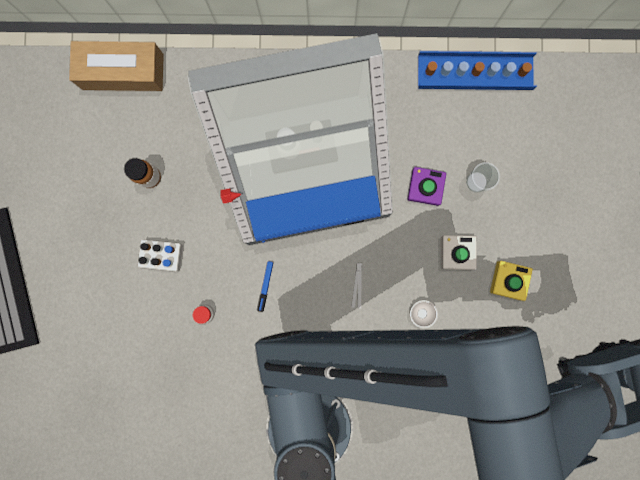

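Look-alikes: the button could be white at top (461,253) / side (330,408), purple at top (428,186) / side (405,362), or yellow at top (514,283) / side (300,475). I choose the white console, per the description. There is one red arrow, at top (230,195) / side (353,150); the red-capped jar at (202,314) is a different thing.

```bash
cat > h.py <<'E'
import numpy as np
def P(s):
    return s["K"]@np.linalg.inv(s["world_from_camera"])[:3]
def ray(s,p):
    d=s["world_from_camera"][:3,:3]@np.linalg.inv(s["K"])@[p[0],p[1],1]; return s["world_from_camera"][:3,3],d/np.linalg.norm(d)
def tri(sa,pa,sb,pb):
    a,d=ray(sa,pa);b,e=ray(sb,pb)
    t=np.linalg.lstsq(np.c_[d,-e],b-a,rcond=None)[0]
    x,y=a+t[0]*d,b+t[1]*e
    return (x+y)/2,np.linalg.norm(x-y)
def proj(s,X):
    v=P(s)@np.r_[X,1]; return v[:2]/v[2]
def atz(s,p,z):
    a,d=ray(s,p); return a+d*(z-a[2])/d[2]
E
python3 - <<'E'
from station import manip
import cv2,numpy as np,pickle
from h import *
s=manip.snapshot("side");t=manip.snapshot("top")
pickle.dump((s,t),open("s0.pkl","wb"))
for n,a,b in [("lock",(328.3,406.6),(463.2,252.7)),("mark",(352.5,156.3),(240.1,194.6)),("lip",(341.3,238.8),(316.2,222.8)),("hood",(339.4,273.9),(316.9,231.4)),("pane",(392.4,193.1),(303.4,166)),("rack",(301.2,171.4),(166.5,258.5)),("jar",(250.3,199.5),(206.5,311.1)),("dish",(256.2,383),(425.4,313.8)),("pen",(283.6,238.2),(265.2,283.6)),("tw",(283.2,314.3),(355.6,286)),("beaker",(423.7,432),(476.9,181.4)),("reag",(369.3,153.8),(152.2,179.4))]:
    print(n,*[np.round(v,4) for v in tri(s,a,t,b)])
def crop(im,x0,y0,x1,y1,k,f):
    cv2.imwrite(f,cv2.resize(im[y0:y1,x0:x1,::-1],None,fx=k,fy=k,interpolation=cv2.INTER_CUBIC))
crop(s["img"],300,130,430,330,3,"pics/c1.png")
crop(t["img"],200,140,400,260,4,"pics/c2.png")
a=cv2.resize(s["img"][380:450,290:370],None,fx=5,fy=5);b=cv2.resize(t["img"][220:290,430:510],None,fx=5,fy=5)
cv2.imwrite("pics/c3.png",np.hstack([a,b])[:,:,::-1])
E
```

```text
lock [ 0.4434 -0.376   0.0633] 0.0011
mark [0.552  0.1484 0.2424] 0.0066
lip [ 0.506  -0.0151  0.1385] 0.0001
hood [ 0.5    -0.0146  0.0023] 0.0068
pane [0.6189 0.0122 0.2477] 0.0009
rack [0.4257 0.3686 0.0063] 0.0078
jar [0.2848 0.262  0.0102] 0.0097
dish [ 0.2937 -0.2917  0.0143] 0.0067
pen [0.3647 0.1158 0.0027] 0.0072
tw [ 0.3584 -0.1157 -0.0038] 0.001
beaker [ 0.6292 -0.4234  0.011 ] 0.0014
reag [0.6298 0.4051 0.0252] 0.0159
```

View pics/c1.png

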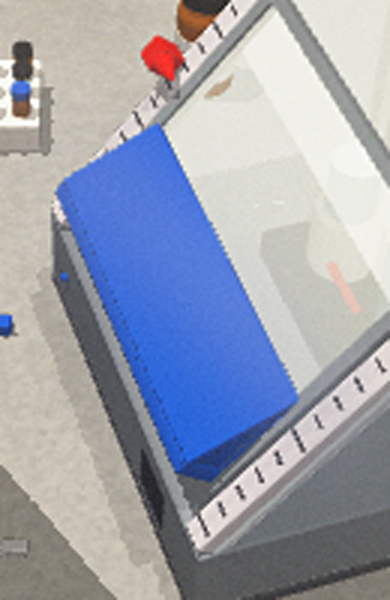

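View pics/c2.png

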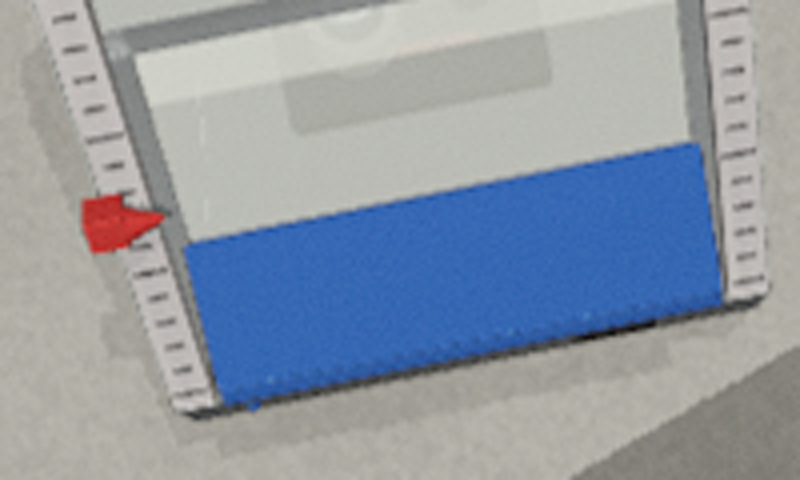

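View pics/c3.png

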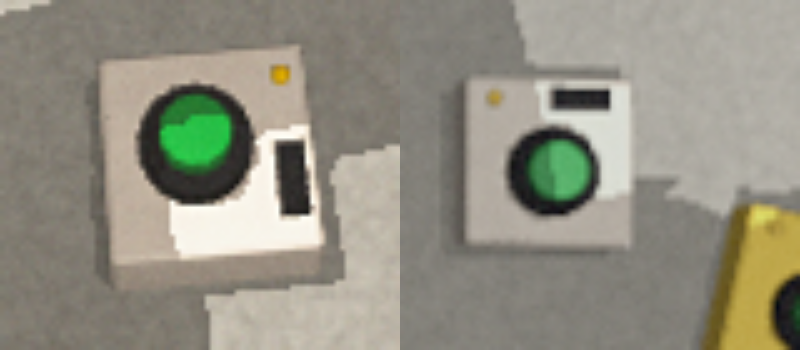

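The window's lip front edge runs from top (255,241) to (380,215), so the hood is yawed about +11 degrees. The arrow tip is at about top (241,194) / side (357,156). The lock crop shows the white console's green button. Next I'll zoom in on the features for a model fit.

```bash
python3 - <<'E'
import cv2,numpy as np,pickle
s,t=pickle.load(open("s0.pkl","rb"))
def c(im,x,y,r=16,k=12):
    a=cv2.resize(im[y-r:y+r,x-r:x+r,::-1],None,fx=k,fy=k,interpolation=cv2.INTER_NEAREST).copy()
    for i in range(0,2*r,4):
        cv2.putText(a,str(x-r+i),(i*k,10),0,.35,(0,0,0),1);cv2.putText(a,str(y-r+i),(0,i*k+10),0,.35,(0,0,0),1)
    return a
A=np.hstack([c(s["img"],355,155),c(t["img"],236,196)])
cv2.imwrite("pics/d1.png",A)
B=np.hstack([c(s["img"],362,284),c(t["img"],382,212)]);C=np.hstack([c(s["img"],325,195),c(t["img"],252,236)])
cv2.imwrite("pics/d2.png",B);cv2.imwrite("pics/d3.png",C)
E
```

```text
(no output)
```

View pics/d1.png

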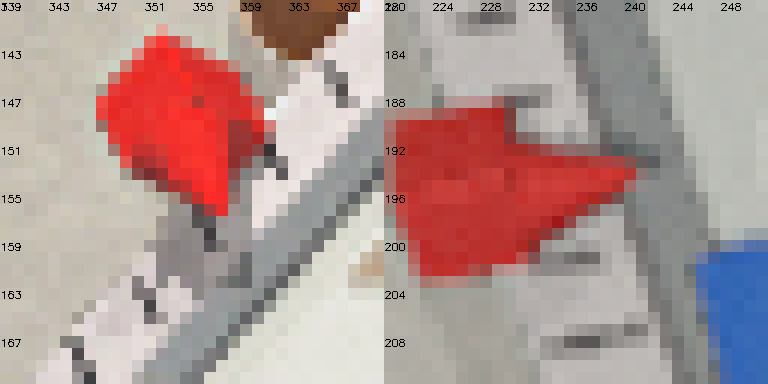

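View pics/d2.png

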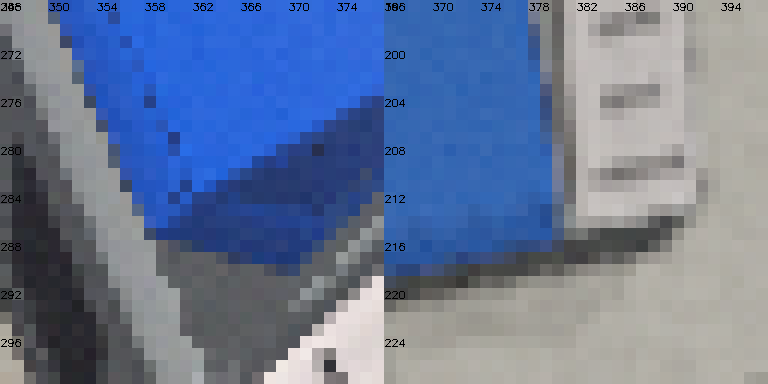

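View pics/d3.png

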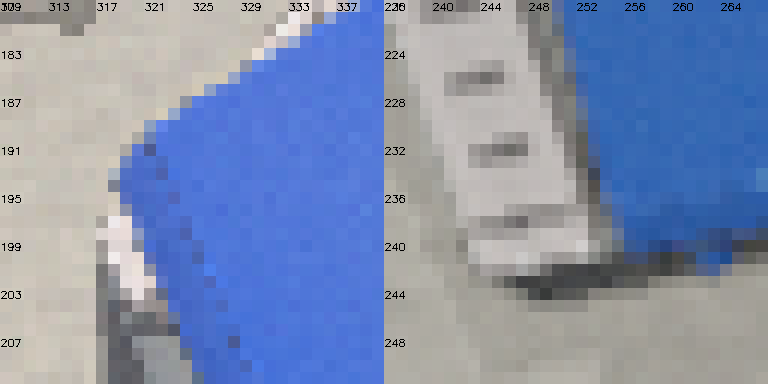

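```bash
cat > fit.py <<'E'
import numpy as np,pickle
from scipy.optimize import least_squares
from h import *
u=np.array([np.sin(np.radians(40)),0,np.cos(np.radians(40))]); xl=np.array([np.cos(np.radians(40)),0,-np.sin(np.radians(40))])
def R(a): return np.array([[np.cos(a),-np.sin(a),0],[np.sin(a),np.cos(a),0],[0,0,1]])
def lip(p,dx=0,dy=0,dz=0,q=None):
    q=p[3] if q is None else q
    return np.r_[p[0],p[1],0]+R(p[2])@(np.array([-.019,0,.104])+u*(q+dz)+xl*dx+np.array([0,dy,0]))
E
python3 - <<'E'
from fit import *
s,t=pickle.load(open("s0.pkl","rb"))
obs=[(s,(358.2,287),(-.02,-.148,0)),(t,(379.5,216.7),(-.02,-.148,0)),(s,(318.5,194),(-.02,.148,0)),(t,(255.5,241),(-.02,.148,0)),(s,(361,283.7),(-.02,-.148,.014))]
mk=[(s,(357,156.5)),(t,(241,193.5))]
print("R",tri(s,(358.2,287),t,(379.5,216.7)),"L",tri(s,(318.5,194),t,(255.5,241)),"M",tri(s,mk[0][1],t,mk[1][1]))
def f(p):
    r=[proj(c,lip(p,*d))-o for c,o,d in obs]
    r+=[proj(c,lip(p,0,.15,0,p[4]))-o for c,o in mk]
    return np.ravel(r)
S=least_squares(f,[.5,-.015,.2,.03,.15]); print(S.x,np.round(f(S.x),1))
p=S.x; pickle.dump(p,open("p.pkl","wb"))
print("lip",lip(p),"outer corner mid",lip(p,-.02),"mark",lip(p,0,.15,0,p[4]))
print("target outer mid",lip(p,-.02,0,0,p[4]))
for n,o in [("hood",[0,0,0])]: print(proj(s,[p[0],p[1],0]),proj(t,[p[0],p[1],0]))
print("lock",tri(s,(329.2,406),t,(461.8,253.5)))
E
```

```text
R (array([ 0.52324397, -0.16162356,  0.15208254]), np.float64(0.004901758183668022)) L (array([0.46283443, 0.12453853, 0.14913738]), np.float64(0.00384430865432241)) M (array([0.55841465, 0.14644677, 0.24208119]), np.float64(0.0013448938492787203))
[ 0.49765383 -0.01778863  0.20807845  0.04550354  0.17628005] [-1.   1.   0.9 -1.  -1.1 -1.1 -0.8 -0.6  0.5  0.3 -0.2  0.5 -0.7 -0.4]
lip [ 0.50768186 -0.01567136  0.13885774] outer corner mid [ 0.49269145 -0.01883635  0.15171349] mark [0.55894312 0.14845853 0.23903835]
target outer mid [ 0.57493974 -0.00147091  0.25189411]
[337.22832953 275.68408847] [318.1638107  231.07120345]
lock (array([ 0.44346886, -0.37348945,  0.05942891]), np.float64(0.002695074137557814))
```

Call:
{"fn": "play_rows", "kwargs": {"steps": [[[0,0,0,0,0,9.2],[0.031,-0.054,0,0,0,0],[0.031,-0.054,0,0,0,0],[0.031,-0.054,0,0,0,0],[0.031,-0.054,0,0,0,0],[0.031,-0.054,0,0,0,0],[0.031,-0.054,0,0,0,0],[0.031,-0.054,0,0,0,0],[0.031,-0.054,0,0,0,0],[0.031,-0.052,0,0,0,0]]], "fingers": 0}}

```text
t: 2.65
tcp_pos: [0.3989, -0.05, 0.2568]
tool_rot: [0.995, 0.104, 0.001, 0.0]
force: [0.4, -0.9, 0.2]
finger_gap: 0.003
```

Call:
{"fn": "play_rows", "kwargs": {"steps": [[[0,0,0,0,8,0],[0,0,0,0,8,0],[0,0,0,0,9,0],[0,0,0,0,0,0],[0,0,0,0,0,0]]]}}

```text
t: 3.28
tcp_pos: [0.3993, -0.0506, 0.2563]
tool_rot: [0.975, 0.103, 0.198, -0.024]
force: [0.3, -0.2, -0.6]
finger_gap: -0.004
```

```bash
cat > plan.py <<'E'
from station import manip
from fit import *
import sys,cv2
from scipy.spatial.transform import Rotation as Ro
p=pickle.load(open("p.pkl","rb"))
st=manip.sense(); Rt=Ro.from_quat(st["tool_rot"]).as_matrix()
h=R(p[2])@[1,0,0]; U=R(p[2])@u
print("q",np.round(st["q"],3),"tcp",st["tcp_pos"],"z axis",Rt[:,2],"y",Rt[:,1],"F",st["force"],st["t"])
def to(X): print("rel tool",np.round(Rt.T@(np.array(X)-st["tcp_pos"]),4))
d=Rt[:,2];n=Rt[:,0]
E
python3 - <<'E'
from plan import *
C=lip(p,-.02)
T=C-.010*d-.011*n
A=T-U*.03-h*.03; B=T-U*.02
to(A);print(np.round(Rt.T@(B-A),4));print("U in tool",Rt.T@U,A,B)
for nme in("side","top"):
    s=manip.snapshot(nme); cv2.imwrite(f"pics/{nme}1.png",s["img"][:,:,::-1])
E
```

```text
q [-0.619  0.13   2.193  0.532  0.614  0.333] tcp [ 0.3992648  -0.05064073  0.2563161 ] z axis [ 0.38013618  0.08808991 -0.92072615] y [ 0.21116244 -0.97743046 -0.00633335] F [ 0.28857046 -0.23486912 -0.62680619] 3.275
rel tool [-0.0159 -0.0108  0.1266]
[0.0365 0.0001 0.0072]
U in tool [ 0.89072252 -0.00183706 -0.45454376] [ 0.43076398 -0.03201044  0.13364768] [ 0.4664061  -0.02448516  0.14130812]
```

Call:
{"fn": "play_rows", "kwargs": {"steps": [[[-0.004,-0.003,0.032,0,0,0],[-0.004,-0.003,0.032,0,0,0],[-0.004,-0.003,0.032,0,0,0],[-0.004,-0.002,0.03,0,0,0],[0,0,0,0,0,0]]]}}

```text
t: 4.0
tcp_pos: [0.4299, -0.0307, 0.1374]
tool_rot: [0.974, 0.104, 0.198, -0.027]
force: [0.0, 0.2, 0.5]
finger_gap: 0.0
```

```bash
python3 - <<'E'
from plan import *
T=lip(p,-.02)-.010*d-.011*n
to(T-U*.02); to(T)
for nme in("side","top"):
    s=manip.snapshot(nme); cv2.imwrite(f"pics/{nme}2.png",s["img"][:,:,::-1])
    print(proj(s,st["tcp_pos"]+.025*d))
    if nme=="side": cv2.imwrite("pics/side2c.png",cv2.resize(s["img"][130:330,270:430,::-1],None,fx=3,fy=3))
E
```

```text
q [-0.512  0.487  2.28   1.313  0.281 -0.415] tcp [ 0.4298889  -0.03068975  0.137424  ] z axis [ 0.37998589  0.09371546 -0.92023265] y [ 0.21300074 -0.97698386 -0.01154189] F [0.04456137 0.20698958 0.5047525 ] 4.0
rel tool [0.0356 0.0017 0.0109]
rel tool [0.0534 0.0016 0.0018]
[313.04725847 251.98868291]
[321.59380684 251.81151545]
```

View pics/side2c.png

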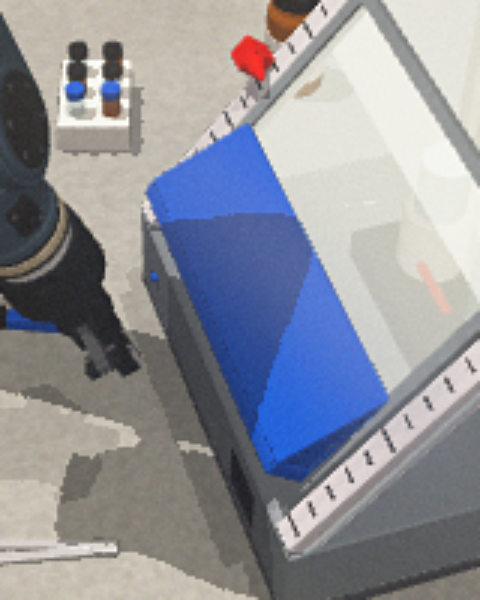

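View pics/top2.png

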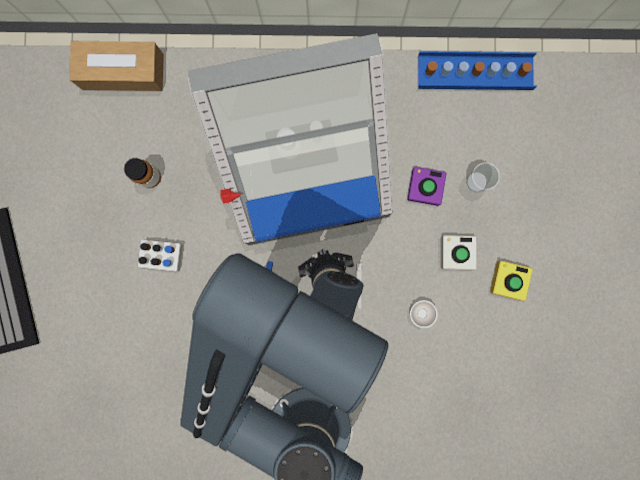

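Call:
{"fn": "play_rows", "kwargs": {"steps": [[[0.009,0.001,0.003,0,0,0],[0.009,0.001,0.003,0,0,0],[0.009,0,0.003,0,0,0],[0.0085,0,0.002,0,0,0],[0,0,0,0,0,0]]]}}

```text
t: 4.72
tcp_pos: [0.4669, -0.0257, 0.1443]
tool_rot: [0.974, 0.105, 0.201, -0.025]
force: [-0.2, 0.2, 0.5]
finger_gap: 0.004
```

```bash
python3 - <<'E'
from plan import *
T=lip(p,-.02)-.010*d-.011*n
to(T)
print(Rt.T@U)
E
```

```text
q [-0.446  0.483  2.19   1.06   0.288 -0.09 ] tcp [ 0.46688896 -0.02570928  0.1443277 ] z axis [ 0.38566946  0.08990754 -0.91824599] y [ 0.21381124 -0.97685751 -0.00584417] F [-0.24157656  0.18950989  0.45742989] 4.725
rel tool [ 0.0164 -0.0012 -0.0062]
[ 8.93570662e-01  2.79640641e-04 -4.48922482e-01]
```

Push along the rails: 5 mm per row is (0.0045, 0, -0.0022). First 50 mm, expecting contact after about 17 mm.

Call:
{"fn": "play_rows", "kwargs": {"steps": [[[0.0045,0,-0.0022,0,0,0],[0.0045,0,-0.0022,0,0,0],[0.0045,0,-0.0022,0,0,0],[0.0045,0,-0.0022,0,0,0],[0.0045,0,-0.0022,0,0,0],[0.0045,0,-0.0022,0,0,0],[0.0045,0,-0.0022,0,0,0],[0.0045,0,-0.0022,0,0,0]]]}}

```text
t: 5.72
tcp_pos: [0.4902, -0.02, 0.1734]
tool_rot: [0.974, 0.104, 0.198, -0.025]
force: [-2.1, -0.6, -2.2]
finger_gap: 0.002
```

```bash
python3 - <<'E'
from plan import *
T=lip(p,-.02)-.010*d-.011*n
to(T)
for nme in("side","top"):
    s=manip.snapshot(nme)
    if nme=="side": cv2.imwrite("pics/side3c.png",cv2.resize(s["img"][130:330,270:430,::-1],None,fx=3,fy=3))
E
```

```text
q [-0.405  0.425  2.107  0.717  0.364  0.309] tcp [ 0.49022109 -0.02004872  0.17342256] z axis [ 0.38142408  0.09096091 -0.91991401] y [ 0.21273933 -0.97707284 -0.00840462] F [-2.05755746 -0.57718859 -2.19443791] 5.725
rel tool [-0.0171 -0.0005  0.011 ]
```

View pics/side3c.png

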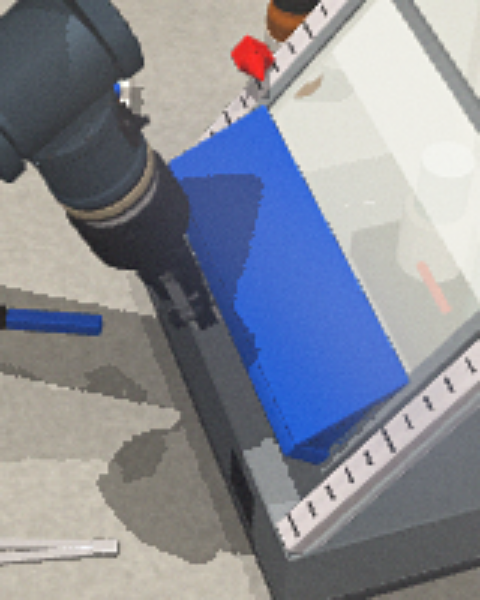

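Call:
{"fn": "play_rows", "kwargs": {"steps": [[[0.009,0,-0.0045,0,0,0],[0.009,0,-0.0045,0,0,0],[0.009,0,-0.0045,0,0,0],[0.009,0,-0.0045,0,0,0],[0.009,0,-0.0045,0,0,0],[0.009,0,-0.0045,0,0,0],[0.0063,0,-0.0031,0,0,0],[0.0045,0,-0.0022,0,0,0],[0.0018,0,-0.0009,0,0,0],[0,0,0,0,0,0]]]}}

```text
t: 7.08
tcp_pos: [0.5378, -0.0099, 0.2296]
tool_rot: [0.974, 0.104, 0.199, -0.026]
force: [-3.7, -0.2, 0.2]
finger_gap: -0.0
```

```bash
cat > zoom.py <<'E'
import cv2,numpy as np
def c(im,x,y,r=16,k=12):
    x=int(x);y=int(y)
    a=cv2.resize(im[y-r:y+r,x-r:x+r,::-1],None,fx=k,fy=k,interpolation=cv2.INTER_NEAREST).copy()
    for i in range(0,2*r,4):
        cv2.putText(a,str(x-r+i),(i*k,10),0,.35,(255,255,255),1);cv2.putText(a,str(y-r+i),(0,i*k+10),0,.35,(255,255,255),1)
    return a
E
python3 - <<'E'
from plan import *
from zoom import c
T=lip(p,-.02)-.010*d-.011*n
print("advance past T along U",(st["tcp_pos"]-T)@U, "rest",Rt.T@((st["tcp_pos"]-T)-((st["tcp_pos"]-T)@U)*U))
s=manip.snapshot("side");t=manip.snapshot("top");pickle.dump((s,t),open("s4.pkl","wb"))
q=p[3]+(st["tcp_pos"]-T)@U
cv2.imwrite("pics/side4c.png",cv2.resize(s["img"][100:300,290:450,::-1],None,fx=3,fy=3))
a=[]
for cam in(s,t):
    x=proj(cam,lip(p,-.02,-.148,0,q)); print(x); a.append(c(cam["img"],*x))
cv2.imwrite("pics/e1.png",np.hstack(a))
E
```

```text
q [-0.338  0.356  1.943  0.428  0.54   0.685] tcp [ 0.53784437 -0.00990693  0.22963424] z axis [ 0.381365    0.09206351 -0.91982882] y [ 0.21293737 -0.97701964 -0.00950285] F [-3.72093506 -0.18862465  0.24832794] 7.075
advance past T along U 0.09455763790791563 rest [-0.00042442  0.00044263 -0.00083932]
[387.21976219 259.90669779]
[377.96774868 185.12493213]
```

View pics/side4c.png

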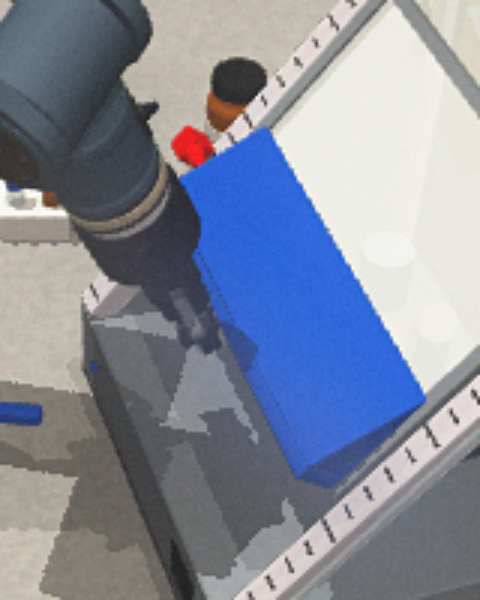

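View pics/e1.png

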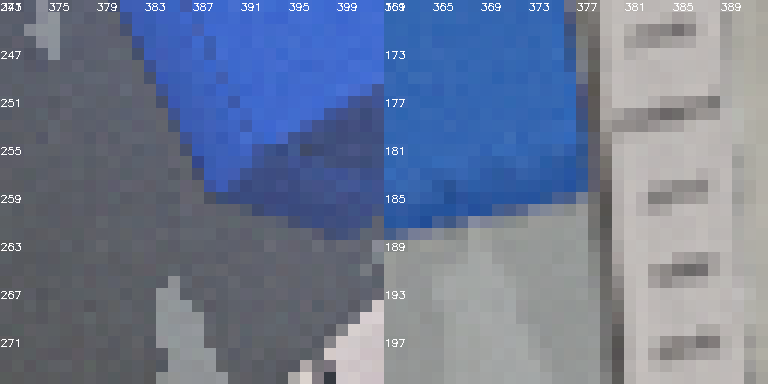

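Call:
{"fn": "play_rows", "kwargs": {"steps": [[[0.0063,0,-0.0031,0,0,0],[0.0063,0,-0.0031,0,0,0],[0.0063,0,-0.0031,0,0,0],[0.0045,0,-0.0022,0,0,0],[0.0027,0,-0.0014,0,0,0],[0.0009,0,-0.0005,0,0,0],[0,0,0,0,0,0]]]}}

```text
t: 8.05
tcp_pos: [0.5581, -0.0062, 0.2529]
tool_rot: [0.974, 0.104, 0.199, -0.026]
force: [-3.2, 1.9, -0.2]
finger_gap: 0.0
```

```bash
python3 - <<'E'
from plan import *
from zoom import c
T=lip(p,-.02)-.010*d-.011*n
q=p[3]+(st["tcp_pos"]-T)@U
print("adv",q-p[3],"q",q,"qm",p[4])
s=manip.snapshot("side");t=manip.snapshot("top");pickle.dump((s,t),open("s5.pkl","wb"))
for dy,f in((-.148,"f1"),(.15,"f2")):
    a=[]
    for cam in(s,t):
        x=proj(cam,lip(p,-.02,dy,0,q)); print(x); a.append(c(cam["img"],*x))
    cv2.imwrite(f"pics/{f}.png",np.hstack(a))
E
```

```text
q [-0.315  0.34   1.873  0.367  0.61   0.775] tcp [ 0.55812782 -0.00624465  0.25286566] z axis [ 0.3831635   0.0913024  -0.91915701] y [ 0.21251644 -0.97712078 -0.00846965] F [-3.19005913  1.94692326 -0.20908206] 8.05
adv 0.12562102856872714 q 0.17112457131434952 qm 0.17628005035774905
[397.67461624 250.12679192]
[377.10676437 174.35933589]
[349.38978794 155.61533544]
[241.2935298  200.98460373]
```

View pics/f1.png

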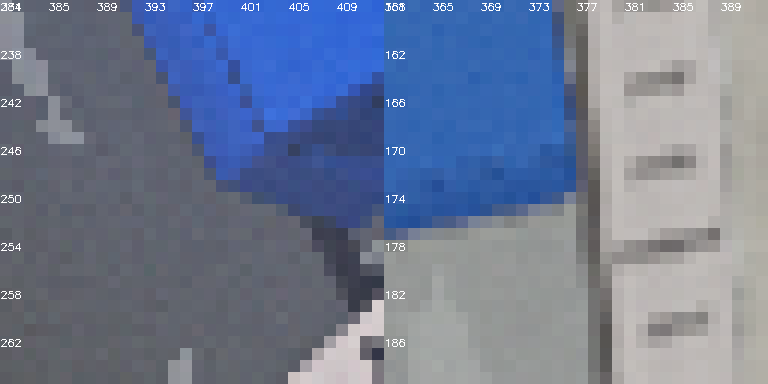

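View pics/f2.png

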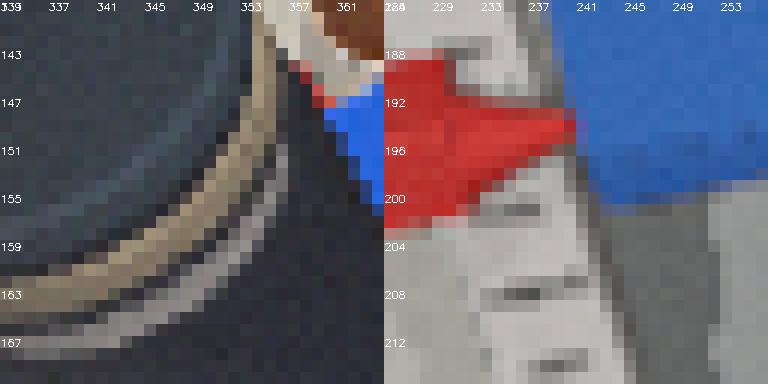

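```bash
python3 - <<'E'
from fit import *
s,t=pickle.load(open("s0.pkl","rb"))
Rb=(-.02,-.148,0);L=(-.02,.148,0)
obs=[(s,(358.2,287),Rb,3),(t,(379.5,216.7),Rb,3),(s,(318.5,194),L,3),(t,(255.5,241),L,3),(s,(361,283.7),(-.02,-.148,.014),3),
(s,(357,156.5),(0,.15,0),4),(t,(241,193.5),(0,.15,0),4),
(s,(387.5,258.5),Rb,5),(t,(377.8,184.8),Rb,5),
(s,(398,248.7),Rb,6),(t,(376.8,173.7),Rb,6),(t,(242.5,200.9),L,6)]
def f(v):
    # v: x,y,yaw,q0,qm,q4,q5, per-camera 2px bias
    b={id(s):v[7:9],id(t):v[9:11]}
    r=[(proj(c,lip(v,*d,q=v[k]))+b[id(c)]-o) for c,o,d,k in obs]
    return np.r_[np.ravel(r),np.array(v[7:11])/1.0]
S=least_squares(f,[.5,-.015,.2,.05,.17,.14,.17,0,0,0,0]);v=S.x
print(np.round(v,4));print(np.round(f(v),1)); print("remaining mm",1e3*(v[4]-v[6]))
J=S.jac;Cv=np.linalg.inv(J.T@J)*.5;w=np.zeros(11);w[4]=1;w[6]=-1;print("sd",1e3*np.sqrt(w@Cv@w))
# at equality, top relative
print(proj(t,lip(v,*L,q=v[4]))-proj(t,lip(v,0,.15,0,q=v[4])), "px/mm",(proj(t,lip(v,*L,q=v[4]))-proj(t,lip(v,*L,q=v[4]-.01)))/10)
E
```

```text
[ 0.4999 -0.0156  0.2086  0.0415  0.1731  0.1384  0.1696  0.3503 -0.5533
  0.7267  0.2991]
[-0.9  0.7  0.8 -0.5 -1.  -1.2 -0.6 -0.1  0.5 -0.   0.   0.2 -0.6  0.
  0.5  0.4 -0.1  0.1  0.5  0.4  0.1  0.4 -0.4 -0.3  0.4 -0.6  0.7  0.3]
remaining mm 3.4854684945107293
sd 1.8512542105735403
[1.35054949 5.90724631] px/mm [-0.1074936  -0.33764887]
```

Call:
{"fn": "play_rows", "kwargs": {"steps": [[[0.0016,0,-0.0008,0,0,0],[0.0016,0,-0.0008,0,0,0],[0,0,0,0,0,0],[0,0,0,0,0,0]]]}}

```text
t: 8.65
tcp_pos: [0.5604, -0.0059, 0.2557]
tool_rot: [0.974, 0.104, 0.2, -0.026]
force: [-2.5, 1.7, -0.9]
finger_gap: 0.002
```

```bash
python3 - <<'E'
from plan import *
from zoom import c
T=lip(p,-.02)-.010*d-.011*n
q=p[3]+(st["tcp_pos"]-T)@U
print("adv",q-p[3]);print("-U tool",-Rt.T@U)
t=manip.snapshot("top")
cv2.imwrite("pics/g1.png",np.hstack([c(t["img"],241,197),c(t["img"],377,174)]))
E
```

```text
q [-0.312  0.338  1.865  0.361  0.618  0.785] tcp [ 0.56041363 -0.0058626   0.25567283] z axis [ 0.38334589  0.09119394 -0.91909172] y [ 0.21242311 -0.97714208 -0.0083538 ] F [-2.52276151  1.6582507  -0.88363188] 8.65
adv 0.12926211343732416
-U tool [-0.89259058  0.00255365  0.45086088]
```

View pics/g1.png

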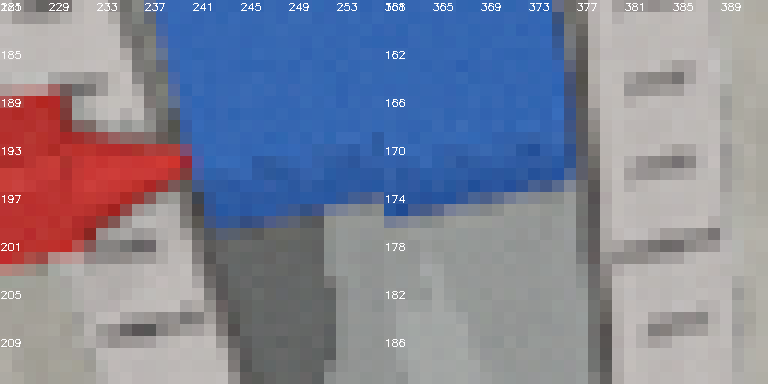

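The corner is now at (242,199.5) and the tip at (240.5,193.7), a 5.9 px offset, which is what the model expects when level. I'll back off down the rails and then outward.

Call:
{"fn": "play_rows", "kwargs": {"steps": [[[-0.0045,0,0.0023,0,0,0],[-0.009,0,0.0045,0,0,0],[-0.018,0,0.009,0,0,0],[-0.04,0,0,0,0,0],[-0.05,0,0,0,0,0],[-0.03,0,-0.03,0,0,0],[0,0.03,-0.03,0,0,0],[0,0.06,0,0,0,0],[0,0.06,0,0,0,0],[0,0.06,0,0,0,0]]]}}

```text
t: 9.95
tcp_pos: [0.4515, -0.2466, 0.2347]
tool_rot: [0.974, 0.103, 0.199, -0.025]
force: [0.6, -0.3, -0.7]
finger_gap: -0.003
```

```bash
python3 - <<'E'
from plan import *
from zoom import c
s=manip.snapshot("side");t=manip.snapshot("top")
cv2.imwrite("pics/side6.png",s["img"][:,:,::-1]);cv2.imwrite("pics/top6.png",t["img"][:,:,::-1])
cv2.imwrite("pics/i1.png",np.hstack([c(t["img"],241,197),c(s["img"],355,155)]))
p=[.4999,-.0156,.2086,.0415];
print(proj(s,lip(p,-.02,.148,0,.1731))-proj(s,lip(p,0,.15,0,.1731)))
E
```

```text
q [-0.917  0.353  1.927  0.545  0.766  0.063] tcp [ 0.45148513 -0.24656252  0.23472587] z axis [ 0.38339979  0.08983557 -0.91920301] y [ 0.21112168 -0.97743126 -0.00746744] F [ 0.62568971 -0.29037889 -0.7499698 ] 9.95
[-5.70759097 -2.3849331 ]
```

View pics/i1.png

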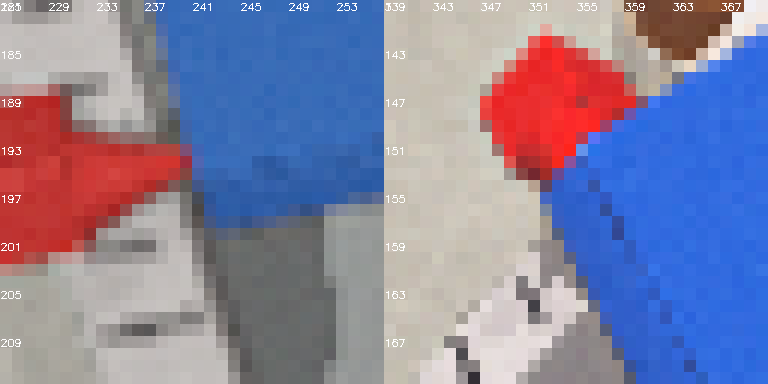

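View pics/side6.png

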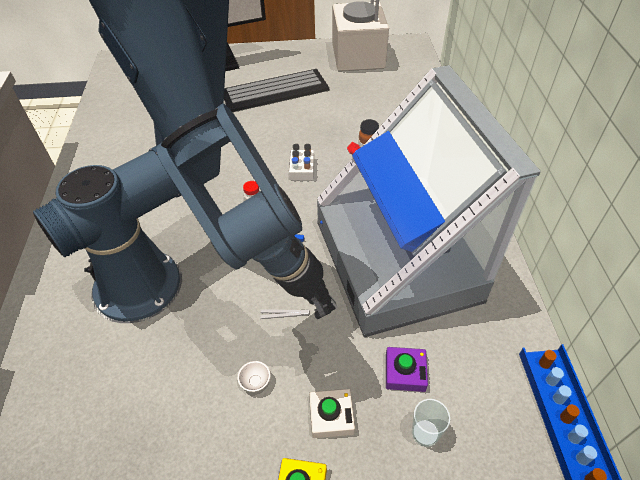

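Level in both views: the side corner is at (352,154.5), which is (-5,-2) from the tip against a predicted (-5.7,-2.4). Now the button: straighten the tool and go above it.

Call:
{"fn": "play_rows", "kwargs": {"steps": [[[0,0,0,0,-8,0],[0,0,0,0,-8,0],[0,0,0,0,-7.3,0],[0,0.04,0,0,0,0],[0,0.04,0,0,0,0],[0,0.04,0,0,0,0],[0,0,0,0,0,0]]]}}

```text
t: 10.92
tcp_pos: [0.4775, -0.3638, 0.233]
tool_rot: [0.994, 0.106, -0.001, -0.003]
force: [-0.8, 0.1, -0.9]
finger_gap: 0.002
```

```bash
python3 - <<'E'
from plan import *
s=manip.snapshot("side");t=manip.snapshot("top")
a,b=manip.pinpoint("lock_top",s),manip.pinpoint("lock_top",t)
print([x["point"] for x in a],[x["point"] for x in b])
B,_=tri(s,(329.2,406),t,(461.8,253.5));print(B)
to(B+[0,0,.025+.03])
E
```

```text
q [-0.838  0.523  1.517  0.003  1.109  0.519] tcp [ 0.47746728 -0.36377422  0.23299718] z axis [-0.00278141  0.00668502 -0.99997379] y [ 0.21075548 -0.97751287 -0.00712108] F [-0.76886221  0.12493692 -0.92859522] 10.925
[[328.2, 407.5], [406.5, 358.0], [422.9, 432.2]] [[428.7, 184.0], [516.2, 280.3], [478.5, 181.1]]
[ 0.44346886 -0.37348945  0.05942891]
rel tool [-0.0351  0.0032  0.1186]
```

Call:
{"fn": "play_rows", "kwargs": {"steps": [[[-0.035,0.004,0,0,0,0],[0,0,0.04,0,0,0],[0,0,0.04,0,0,0],[0,0,0.03,0,0,0],[0,0,0,0,0,0]]]}}

```text
t: 11.75
tcp_pos: [0.442, -0.3692, 0.1218]
tool_rot: [0.994, 0.107, -0.003, -0.007]
force: [-0.1, 1.0, -0.1]
finger_gap: -0.004
```

```bash
python3 - <<'E'
from plan import *
from zoom import c
s=manip.snapshot("side");t=manip.snapshot("top")
print("tip",st["tcp_pos"]+.025*d, proj(s,st["tcp_pos"]+.025*d))
to([.4435,-.3745,.0594+.025])
a=cv2.resize(s["img"][350:450,270:390],None,fx=4,fy=4);b=cv2.resize(t["img"][200:300,400:480],None,fx=4,fy=4)
cv2.imwrite("pics/j.png",np.hstack([a,b])[:,:,::-1])
E
```

```text
q [-0.891  0.652  1.658  0.002  0.847  0.463] tcp [ 0.44202173 -0.36921918  0.12184154] z axis [-0.00809443  0.01294948 -0.99988339] y [ 0.21350962 -0.97683513 -0.01437942] F [-0.10481907  0.95988906 -0.09618877] 11.75
tip [ 0.44181936 -0.36889544  0.09684445] [327.35320403 396.0601478 ]
rel tool [0.0005 0.006  0.0374]
```

View pics/j.png

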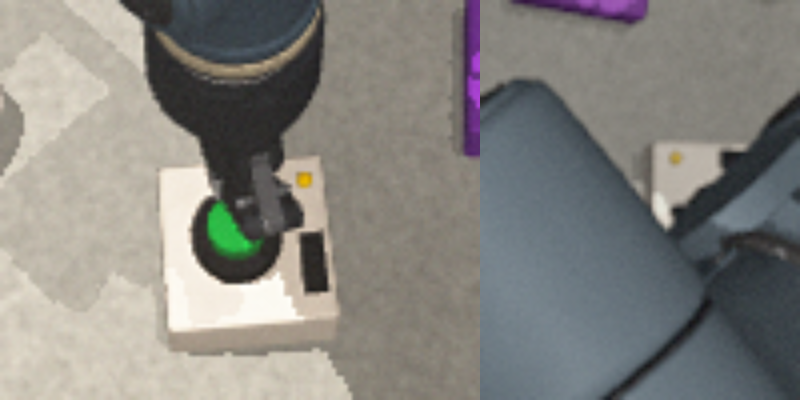

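```bash
python3 - <<'E'
from plan import *
s=manip.snapshot("side")
im=cv2.resize(s["img"][370:430,295:365,::-1],None,fx=10,fy=10,interpolation=cv2.INTER_NEAREST).copy()
B=np.array([.4435,-.3745,.0594])
for X,col in[(st["tcp_pos"]+.025*d,(0,0,255)),(st["tcp_pos"],(0,255,255)),(st["tcp_pos"]-.05*d,(255,255,0)),(B,(255,0,255))]:
    x=proj(s,X); print(x); cv2.circle(im,tuple(int(v) for v in (x+.5-[295,370])*10),6,col,-1)
for a in(-.011,.011):
  for b in(-.0145,.0145):
    x=proj(s,st["tcp_pos"]+.025*d+a*Rt[:,0]+b*Rt[:,1]); cv2.circle(im,tuple(int(v) for v in (x+.5-[295,370])*10),4,(255,255,255),-1)
cv2.imwrite("pics/k.png",im)
E
```

```text
q [-0.891  0.648  1.655  0.002  0.847  0.463] tcp [ 0.44363125 -0.37141764  0.12445919] z axis [-0.00386281  0.00759695 -0.99996368] y [ 0.21342191 -0.97692532 -0.00824636] F [ 0.23697483 -0.22864824 -0.16031592] 11.85
[328.35294159 396.59068558]
[328.35314673 391.18319756]
[328.35358293 379.68432849]
[328.57979558 406.58596353]
```

View pics/k.png

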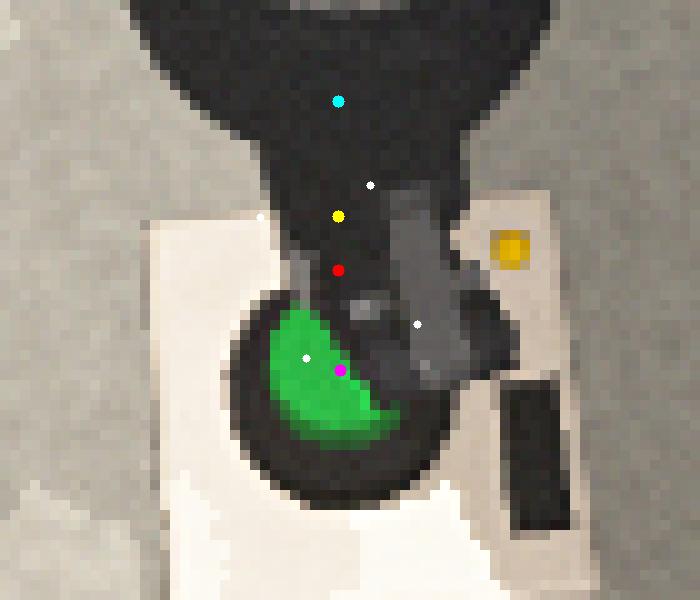

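Call:
{"fn": "play_rows", "kwargs": {"steps": [[[0,0.003,0.012,0,0,0],[0,0,0.01,0,0,0],[0,0,0.008,0,0,0],[0,0,0,0,0,0]]]}}

```text
t: 12.4
tcp_pos: [0.4433, -0.374, 0.0927]
tool_rot: [0.994, 0.107, -0.002, -0.005]
force: [-0.3, -0.1, -0.6]
finger_gap: 0.003
```

```bash
python3 - <<'E'
from plan import *
s=manip.snapshot("side")
im=cv2.resize(s["img"][370:430,295:365,::-1],None,fx=10,fy=10,interpolation=cv2.INTER_NEAREST).copy()
B=np.array([.4435,-.3745,.0594])
for X,col in[(st["tcp_pos"]+.025*d,(0,0,255)),(B,(255,0,255))]:
    x=proj(s,X); print(x); cv2.circle(im,tuple(int(v) for v in (x+.5-[295,370])*10),6,col,-1)
to(B+[0,0,.025])
cv2.imwrite("pics/k2.png",im)
E
```

```text
q [-0.894  0.7    1.664  0.002  0.788  0.461] tcp [ 0.44331212 -0.37404523  0.09271448] z axis [-0.00562057  0.00959304 -0.99993819] y [ 0.21250363 -0.97710312 -0.01056843] F [-0.3432182  -0.12941749 -0.61603822] 12.4
[328.36137271 404.56572336]
[328.57979558 406.58596353]
rel tool [0.0001 0.0006 0.0083]
```

View pics/k2.png

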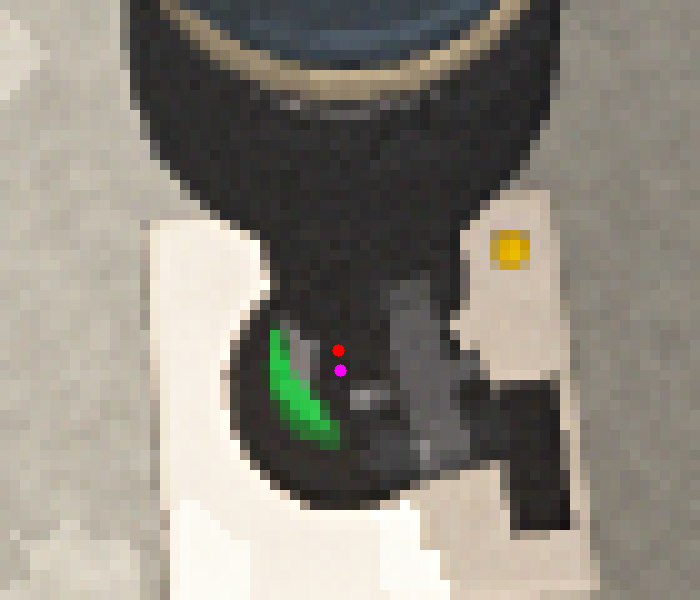

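Call:
{"fn": "play_rows", "kwargs": {"steps": [[[0,0,0.004,0,0,0],[0,0,0.003,0,0,0],[0,0,0.003,0,0,0],[0,0,0,0,0,0]]]}}

```text
t: 12.95
tcp_pos: [0.4436, -0.3743, 0.0834]
tool_rot: [0.994, 0.107, -0.002, -0.004]
force: [-0.4, -0.0, -0.7]
finger_gap: 0.003
```

Call:
{"fn": "play_rows", "kwargs": {"steps": [[[0,0,0.002,0,0,0],[0,0,0,0,0,0]]]}}

```text
t: 13.2
tcp_pos: [0.4439, -0.3746, 0.0818]
tool_rot: [0.994, 0.107, -0.002, -0.004]
force: [-0.2, 0.0, 1.9]
finger_gap: -0.001
```

Call:
{"fn": "play_rows", "kwargs": {"steps": [[[0,0,0.002,0,0,0],[0,0,0,0,0,0]]]}}

```text
t: 13.45
tcp_pos: [0.4439, -0.3746, 0.0798]
tool_rot: [0.994, 0.107, -0.002, -0.004]
force: [0.3, 0.2, 3.2]
finger_gap: -0.002
```

Call:
{"fn": "play_rows", "kwargs": {"steps": [[[0,0,0.002,0,0,0],[0,0,0,0,0,0]]]}}

```text
t: 13.7
tcp_pos: [0.4439, -0.3746, 0.0778]
tool_rot: [0.994, 0.107, -0.002, -0.004]
force: [-0.6, 0.7, 3.1]
finger_gap: 0.002
```

Call:
{"fn": "play_rows", "kwargs": {"steps": [[[0,0,0.002,0,0,0],[0,0,0,0,0,0]]]}}

```text
t: 13.95
tcp_pos: [0.4439, -0.3746, 0.0761]
tool_rot: [0.994, 0.107, -0.002, -0.004]
force: [-0.8, 0.4, 7.3]
finger_gap: -0.003
```

Call:
{"fn": "play_rows", "kwargs": {"steps": [[[0,0,0.0015,0,0,0],[0,0,0,0,0,0]]]}}

```text
t: 14.2
tcp_pos: [0.4439, -0.3747, 0.0759]
tool_rot: [0.994, 0.107, -0.001, -0.004]
force: [-1.3, 1.3, 15.4]
finger_gap: -0.002
```

The force rises steeply at the stop (15 N with no further travel), so the button is fully down. I'll release it and check.

Call:
{"fn": "play_rows", "kwargs": {"steps": [[[0,0,-0.01,0,0,0],[0,0,-0.03,0,0,0],[0,0,-0.05,0,0,0],[0,0,-0.05,0,0,0],[-0.03,0.05,0,0,0,0],[-0.03,0.05,0,0,0,0],[-0.03,0.05,0,0,0,0],[-0.03,0.05,0,0,0,0],[0,0,0,0,0,0],[0,0,0,0,0,0]]]}}

```text
t: 15.45
tcp_pos: [0.3691, -0.5954, 0.2114]
tool_rot: [0.994, 0.107, -0.002, -0.006]
force: [0.0, 0.6, 0.8]
finger_gap: 0.002
```

```bash
python3 - <<'E'
from plan import *
from zoom import c
s=manip.snapshot("side");t=manip.snapshot("top")
cv2.imwrite("pics/top9.png",t["img"][:,:,::-1])
a=cv2.resize(s["img"][380:450,290:370],None,fx=5,fy=5)[:,:,::-1]
a=cv2.resize(a,(384,384))
cv2.imwrite("pics/l.png",np.vstack([np.hstack([c(t["img"],241,197),c(s["img"],355,155)])[:300],np.hstack([a,cv2.resize(s["img"][:,:,::-1],(384,384))])[:300]]))
s0,t0=pickle.load(open("s0.pkl","rb"))
for nm in["reagent","beaker","jar","dish","pen","tweezers"]:
    for x,y in((s0,s),(t0,t)): pass
    r=manip.pinpoint(nm,t); q=manip.pinpoint(nm,s); print(nm,[v["point"] for v in r[:1]],[v["point"] for v in q[:1]])
E
```

```text
q [-1.175  0.682  1.257 -0.     1.215  0.183] tcp [ 0.36913833 -0.59540608  0.21144657] z axis [-0.00508973  0.01121194 -0.99992419] y [ 0.21192309 -0.97721223 -0.01203599] F [0.03262666 0.59466068 0.81015421] 15.45
reagent [] [[364.8, 155.1]]
beaker [[477.6, 180.6]] [[424.4, 432.6]]
jar [[203.4, 309.7]] [[254.4, 200.3]]
dish [] [[256.5, 384.7]]
pen [[265.2, 282.5]] [[285.3, 237.9]]
tweezers [[356.0, 286.8]] [[286.7, 314.5]]
```

View pics/l.png

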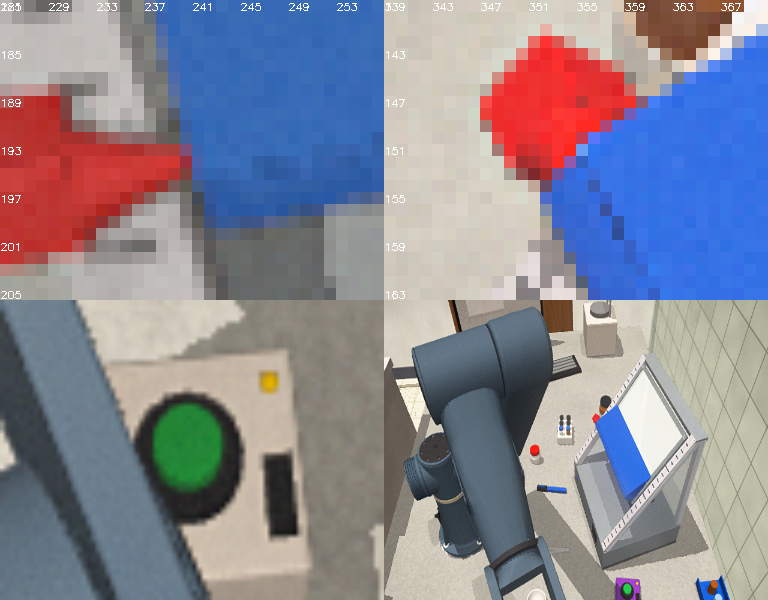

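View pics/top9.png

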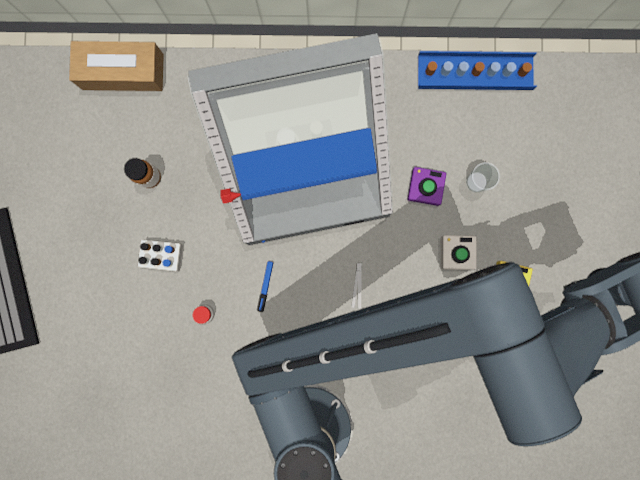

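The window and arrow are unchanged: the lip corner is at top (242,199.5), the arrow tip at (240.5,194). The button is back up, and the bystanders that show are where they started. Handing in.

```bash
python3 - <<'E'
from station import manip
manip.sign_off()
E
```

```text
the job is handed in; nothing more can be done
```

I pushed the window up by its lip with the closed fingers and stopped level with the red arrow. I then backed away, pressed the white console's green button down to its stop and released it. The job was handed in at about 15.5 s of the 54 s, and sign-off gives no verdict.

**Window:** It travelled about 130 mm. In both views the lip's left corner sat where my fitted model puts it when level with the arrow tip, to about 1 px, or roughly 2 mm. The picture taken after the button press showed it unchanged.

**Button:** The force rose to 15 N with no further travel, so it reached its stop. It looked released afterwards, with the arm clear of everything.

**Arrow and bystanders:** The arrow did not move in either view. The network missed the reagent jar and the dish in the last top picture. In the side view it placed both within 5 px of the start. The others were also within 5 px in the views where they were found.

**Disagreements:**
- My two estimates of the travel still needed differed by about 1 to 2 mm, inside the 10 mm allowed.
- Before the press, the fingertips looked several pixels off their predicted place in the side view. A closer look showed them over the button, and the press worked.

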